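# Tip a toy truck body into the drilling jig and swing the hold-down over it

### The job

Get the wooden toy truck body ready for axle drilling using pushes only: tip it over from its nose so that it lies on its underside in the jig's channel, push it along the channel until its tail is fully home against the end stop, then push the hinged hold-down bar over until its pad bears on the truck's load bed. Do not lift or carry anything, and see that the other things on the bench stay where they are.

Things in the scene. Friction and masses are not known exactly. Their poses are not given: they have to be found in the camera images.
- jig: fixed plywood drilling jig. Origin: channel centre line, at table height; x along the channel to the end stop, y across, z up. Base plate x -205 to +165, 116 wide, 15 thick, so the channel floor is at z=15. Two rails, 18 wide, 15 high above the floor, x -200 to +100, leave a channel 76 wide
- stop_face (a point): lower edge centre of the end stop's face, on the channel floor (jig x=100, y=0, z=15). The stop is a block across the channel, 18 thick, top at z=45
- hold_down_hinge (a point): centre of the hold-down's hinge pin, fixed on the jig at x=135, y=0, z=62; the pin runs along jig y between two cheeks (x 118 to 152, y 18 to 30 either side, top z=75)
- hold_down (a joint): hold-down angle (rad). 0 = level, pointing back over the channel (jig -x): its pad then bears on the bed of a truck lying home; 1.57 = upright; more = leaning away behind the stop, as at the start (1.65 to 2.2; limits -0.15, 2.25). Stiff friction hinge, 0.12 N m (about 2 N at the tip): it stays where it is left and must be pushed all the way
- hold_down_tip (a point): centre of the free end of the hold-down, a wooden bar 32 wide and 14 thick reaching 90 from its pin (pin on the bar's centre line). A rubber pad 22 x 26, 6 thick, is under it, 65 to 87 from the pin
- truck: solid light-wood pickup-truck body, loose, 120 to 260 g, 34 thick x 60 wide x 150 from nose to tail; at the start it stands on its nose in the channel. Origin: centre of the 34 x 60 nose end face; z runs nose to tail (up at the start), x points out of the underside (towards the end stop at the start). Underside at x=+17, load bed at x=-17
- truck_tail (a point): centre of the tail end face, 150 from the nose. Pushed near here on the bed side, the truck tips over its nose edge (past a lean of about 20 degrees) and falls on its underside, its tail then 15 to 75 short of the stop, its bed 34 above the channel floor
- truck_mid (a point): point on the truck's centre line 75 from the nose. The cab, 22 high on the bed side (roof at x=-39), spans the full width between 30 and 75 from the nose; from 75 to the tail is the flat load bed
- glue: bystander: white glue bottle, 52 diameter, 130 tall, standing beside the jig; origin under its centre
- wheel_a: bystander: wooden toy wheel lying flat, 40 diameter, 14 thick; origin under its centre
- wheel_b: bystander: another such wheel, 40 diameter, 14 thick; origin under its centre
- sander: bystander: cork sanding block 90 x 50 x 32; origin under its centre
- dowel: bystander: dowel offcut standing up, 24 diameter, 45 tall; origin under its centre
- wagon: bystander: smaller wooden vehicle body lying flat, 85 x 45 x 28 with a block 20 high on top (48 in all); origin under its centre
- mallet: bystander: hammer lying on the bench; origin under its middle

How it is judged (in metres and radians):
On the way, in this order (a step that is already met when the one before it is completed fails the run):
1. the truck body has been tipped over and lies on its underside in the channel (angle between truck's own x axis and vertical above 3 rad and z of each of truck, truck_tail in the frame of jig below 0.037 m and y of truck in the frame of jig between -0.012 and 0.012 m and y of truck_tail in the frame of jig between -0.012 and 0.012 m), for 0.1 s.
2. the truck body, still lying, is home against the end stop (all of step 1 and x of truck_tail in the frame of jig above 0.097 m), for 0.2 s.
3. the hold-down is down on the load bed (angle between truck's own x axis and vertical above 3 rad and z of each of truck, truck_tail in the frame of jig below 0.037 m and x of truck_tail in the frame of jig above 0.097 m and value of joint hold_down between -0.05 and 0.03 rad), for 0.2 s.
At the end, for the whole second after the job is handed in: the truck body lies flat on its underside between the rails (within 12 mm of the centre line), its tail within 3 mm of the end stop, the hold-down bar within 0.03 rad of bearing on the bed (about 2 mm at the pad), everything at rest (all of step 3 and y of truck in the frame of jig between -0.012 and 0.012 m and y of truck_tail in the frame of jig between -0.012 and 0.012 m and linear speed of truck below 0.01 m/s); the robot touches nothing.
It fails at once if the truck body is lifted (nose 30 mm or middle 25 mm above what tipping it needs) (height (world z) of truck above 0.062 m or height (world z) of truck_mid above 0.118 m).
It fails at once if a bystander is displaced by more than 20 mm (distance of any of glue, wheel_a, wheel_b, sander, dowel, wagon, mallet from where it was at the start of the episode above 0.02 m).
It fails at once if the glue bottle or the dowel is tipped over (angle between any of glue, dowel's own z axis and vertical above 0.5 rad).
It also fails if it takes over 56 s, if anything falls off the work surface, if the arm or the gripper's body presses on something with over 40 N, if the wrist force passes 120 N, or if a joint passes its speed limit or range.

### The arm

A 6-joint arm with a two-finger parallel gripper is mounted at the origin on the work surface. World frame = base frame: x ahead of the robot, y to its left, z up, the work surface at z = 0. Lengths are in mm, angles in rad, forces in N, time in s.
With the tool pointing down it reaches from about 300 to 875 mm from the base axis. Payload 4.2 kg.
Tool frame: the origin (TCP) lies at the very end of the fingers, on their centre line; the grasp point (between the pads) lies 19 mm behind it; z points along the fingers, y is the direction in which the jaws open and shut (so a half turn about z gives the same grasp; the last joint's range is limited). The gripper opens to 85 mm and grips with 20 to 120 N. Pads are 22 mm wide; open, the fingers measure 114 mm over their backs; the gripper's body (76 mm by 85 mm) begins 54 mm behind the grasp point. The pads swing forward as they close: fully open they stand 13 mm farther back than shut.
Start: joints at [-1.288, 0.32, 1.565, -0, 1.257, -0.02], TCP at [171.464, -548.855, 231.338] pointing down, gripper open.
Joint ranges: [-3.11, 3.11], [-0.84, 2.01], [0.21, 2.61], [-1.34, 4.49], [0.05, 2.63], [-2.56, 2.56]. Speed limits (rad/s): [2.57, 2.57, 3.14, 3.14, 3.14, 3.14].

### API

Orientations are given as [roll, pitch, yaw] about the fixed x, y, z axes, in that order (R = Rz(yaw) Ry(pitch) Rx(roll)).
In Python, from cell import manip gives the robot as it stands. The module is installed in compiled form; this text tells all that it offers.
- The arm moves only by the tool step_arm, never from a script. Its argument "commands" is a list of rows, each a list of 7 numbers: the shift along the world's x, y, z normalised to -1 to 1, where 1 is 0.04 m, then the turn, a rotation vector about the world's x, y, z normalised to -1 to 1, where 1 is 10 degrees, then the opening, from 0 (shut) to 1 (fully open). In form: [[x, y, z, wx, wy, wz, jaw], ...]. A call has 1 to 8 rows; each row shifts and turns the commanded pose from where the row before left it; what a row does not reach is not made up. A row lasts 1/8 s, in which the tool goes at most 62.5 mm and 10.7 degrees, less where a joint would pass 70% of its speed; a pose out of reach is approached as far as the arm can. A call with a number of a shift or a turn outside -1 to 1 is refused whole. A call with a gripper value outside its range is refused whole. The fingers move at their own pace and stop on an object; "squeeze" is the grip in N (left out, the last holds). Time passes only in rows, so rows that do not move let the fingers close. It gives the time, the measured TCP pose, the force and the opening at its end, in the units of the state.
- manip.state(): the state, without advancing time (a new reading comes with each control period).
- manip.read_camera(name): name is "scene" or "side" or "wrist"; returns a dict with "img" (400x640x3 uint8, red, green, blue), "range_z" (400x640 float32, mm along the optical axis (not along the pixel's ray), 0 where there is no reading), "mtx" (3x3 intrinsics, pixels), "eye" and "attitude" of the camera in the world. Camera axes: x right, y up, looking along -z (the intrinsics and any distortion apply to the point x, -y, -z); pixel columns grow to the right and rows downward; lengths in mm; the calibration is good to about 2 mm. A picture is of the moment at which its call begins.
- manip.close_job(): hands the job in, once; it reports no verdict.
Trained networks look in the newest picture that a camera, given by its name, has taken for a name from the list of things; names that differ only in an ending like _2 or _b are one class to them, and where a whole thing is asked for, a point or a joint stands for the part that bears it (a point fixed in the world has none). Each returns a list of dicts, best first, with "score" (0 to 1); they miss things now and then, are a little off and sometimes report something else, mostly with a low value. They report only what shows in the picture. A call takes as long as a camera call.
- manip.outline_of(name, camera): "region" (400x640 bool, what is visible of it) and "rect" ([left, top, width, height] in pixels, round what is visible of it).
The state is a dict: "time": time; "joint_positions": joint angles; "joint_vel": joint speeds; "tau": joint torques, N m; "tcp_pos": TCP position; "eef_rot": TCP orientation; "force": force on the tool from outside, world axes, zero at the start; "moment": the same for the moment, N m; "gripper_width": opening from 0.0 (shut) to 1.0 (fully open).
Only numpy, scipy, OpenCV 4.12 (cv2) and the standard library are available. Lean on these libraries where they do the work, as an engineer would, in place of code of your own. Each camera call takes 0.05 s, during which the arm holds its last target.

## Working session

There is one attempt and no reset: what is moved stays moved. The work goes in short steps, Python scripts to look and compute and a tool call to move; the robot and the scene stay as the last step left them, time stands still between calls to the robot, and variables do not carry over. Pictures are saved under pics/ and viewed, and the job is handed in when it is done.

Besides the shell and the picture viewer there is one more tool, called after "Request:" as a command line: name --pt "numbers of a row" for each row, then --argument value for the rest. step_arm: Moves the arm, as the interface text tells. Its arguments: {"type":"object","properties":{"commands":{"type":"array"},"squeeze":{"type":"number"}},"required":["commands"]}

```bash
mkdir -p pics; cat > h.py <<'E'
import numpy as np, cv2
from cell import manip
def cam(n):
    c=manip.read_camera(n); return c
def R(c):
    a=np.array(c["attitude"],float)
    if a.shape==(3,3): return a
    from scipy.spatial.transform import Rotation as Ro
    return Ro.from_euler('xyz',a.ravel()).as_matrix() if a.size==3 else Ro.from_quat(a).as_matrix()
def world(c):
    z=c["range_z"].astype(float); K=np.array(c["mtx"]); h,w=z.shape
    u,v=np.meshgrid(np.arange(w),np.arange(h))
    x=(u-K[0,2])/K[0,0]*z; y=(v-K[1,2])/K[1,1]*z
    P=np.stack([x,-y,-z],-1)
    W=P@R(c).T+np.array(c["eye"]).ravel()
    W[z<=0]=np.nan
    return W
def save(c,n): cv2.imwrite("pics/"+n,cv2.cvtColor(c["img"],cv2.COLOR_RGB2BGR))
E
python3 - <<'E'
from h import *
print(manip.state())
for n in ["scene","side","wrist"]:
    c=cam(n); save(c,n+"0.png"); print(n,c["attitude"],c["eye"],c["mtx"],[k for k in c])
    np.savez(f"/tmp/{n}.npz",W=world(c),img=c["img"])
    for o in ["jig","truck","hold_down","glue","wheel_a","sander","dowel","wagon","mallet"]:
        try:
            for d in manip.outline_of(o,n)[:2]:
                W=world(c)[d["region"]]; print(n,o,round(d["score"],2),d["rect"],np.round(np.nanmedian(W,0)),np.round(np.nanpercentile(W,98,axis=0)),np.round(np.nanpercentile(W,2,axis=0)))
        except Exception as e: print(o,e)
E
```

```text
{'time': 0.0, 'joint_positions': array([-1.28799832e+00,  3.20294404e-01,  1.56566091e+00,  1.26523443e-05,
        1.25741298e+00, -1.99785896e-02]), 'joint_vel': array([ 7.86182332e-04,  1.18929287e-03,  1.06312347e-04, -7.81279238e-04,
       -8.72744065e-05, -8.20812205e-04]), 'tau': array([ 4.45766875e-05, -4.15526032e+01, -2.34163445e+01, -1.12182263e-07,
        8.05041200e-03, -1.46342450e-05]), 'tcp_pos': array([ 171.33260943, -548.38446164,  230.48786025]), 'eef_rot': array([-3.13981761e+00, -4.74992148e-05,  3.02772648e-01]), 'force': array([-0.58872958,  0.10226086, -0.58329736]), 'moment': array([-0.00780128,  0.00896216,  0.00065542]), 'gripper_width': 0.9996945286805541}
scene [0.74293445 0.00378977 2.50107779] [931.58558493 408.74940819 845.46657583] [[460.14269652   0.         322.83551925]
 [  0.         460.14269652 202.15192136]
 [  0.           0.           1.        ]] ['img', 'range_z', 'mtx', 'eye', 'attitude']
scene jig 0.83 [285.1, 216.3, 178.3, 178.3] [592.  68.  17.] [653. 261. 137.] [508. -88.   5.]
scene jig 0.47 [292.2, 212.5, 27.5, 42.0] [608. -80. 113
[... 1905 characters left out ...]
5.  28.] [447. 196.  49.] [405. 118.   5.]
side dowel 0.42 [173.5, 231.8, 54.6, 75.7] [535. 185. 102.] [584. 213. 165.] [525. 154.  25.]
side wagon 0.82 [232.3, 301.6, 54.6, 57.0] [418. 156.  28.] [448. 196.  49.] [405. 118.   3.]
side wagon 0.34 [159.3, 270.6, 16.6, 17.8] [662. 203.  13.] [682. 216.  15.] [645. 184.   2.]
side mallet 0.94 [325.6, 159.2, 80.7, 40.2] [ 603. -352.   20.] [ 669. -268.   26.] [ 564. -512.    5.]
wrist [-2.89500917e-01  8.78397039e-04 -1.26738254e+00] [ 240.13489286 -527.16151241  374.25608533] [[286.88070714   0.         319.83751252]
 [  0.         286.88070714 199.84617938]
 [  0.           0.           1.        ]] ['img', 'range_z', 'mtx', 'eye', 'attitude']
```

View pics/scene0.png

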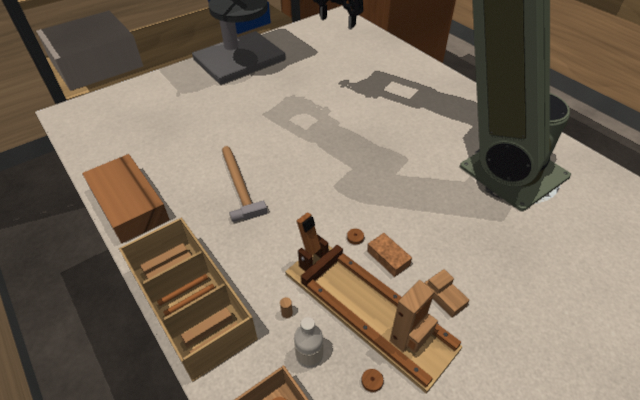

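View pics/side0.png

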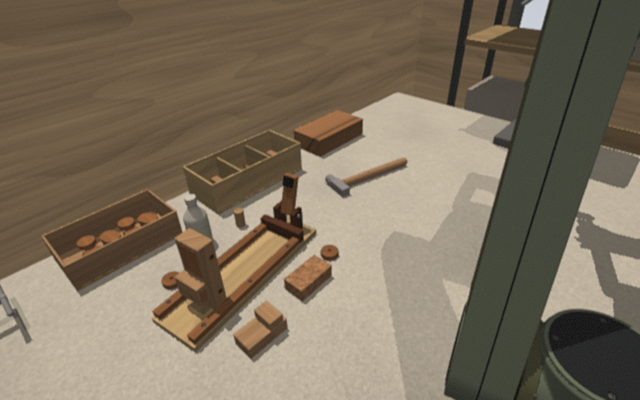

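```bash
python3 - <<'E'
import numpy as np, cv2
# jig pose: rails tops at z=30 ; base plate top z=15
for n in ["scene","side"]:
    d=np.load(f"/tmp/{n}.npz");W=d["W"];im=d["img"].astype(int)
    m=(W[...,0]>450)&(W[...,0]<700)&(W[...,1]>-150)&(W[...,1]<300)
    # jig-ish color? print histogram of z
    z=W[...,2]
    h,e=np.histogram(z[m],bins=np.arange(-5,170,2.5)); print(n,[(e[i],h[i]) for i in range(len(h)) if h[i]>60])
    for lo,hi in [(26,33),(41,49),(70,80),(161,170)]:
        mm=m&(z>lo)&(z<hi)&(W[...,0]>495)
        P=W[mm][:,:2].astype(np.float32)
        print(lo,len(P),cv2.minAreaRect(P), np.median(z[mm]))
        v=mm.astype(np.uint8)*255
        cv2.imwrite(f"pics/m_{n}_{lo}.png",v)
E
```

```text
scene [(np.float64(-5.0), np.int64(435)), (np.float64(-2.5), np.int64(4213)), (np.float64(0.0), np.int64(4880)), (np.float64(2.5), np.int64(695)), (np.float64(5.0), np.int64(158)), (np.float64(7.5), np.int64(164)), (np.float64(10.0), np.int64(417)), (np.float64(12.5), np.int64(2363)), (np.float64(15.0), np.int64(2328)), (np.float64(17.5), np.int64(456)), (np.float64(20.0), np.int64(230)), (np.float64(22.5), np.int64(227)), (np.float64(25.0), np.int64(312)), (np.float64(27.5), np.int64(1161)), (np.float64(30.0), np.int64(1374)), (np.float64(32.5), np.int64(330)), (np.float64(35.0), np.int64(89)), (np.float64(37.5), np.int64(62)), (np.float64(40.0), np.int64(76)), (np.float64(42.5), np.int64(216)), (np.float64(45.0), np.int64(215)), (np.float64(47.5), np.int64(74)), (np.float64(67.5), np.int64(63)), (np.float64(72.5), np.int64(109)), (np.float64(75.0), np.int64(101)), (np.float64(85.0), np.int64(64)), (np.float64(87.5), np.int64(225)), (np.float64(90.0), np.int64(201)), (np.float64(145.0), np.int64(63)), (np.float64(147.5), np.int64(81)), (np.float64(162.5), np.int64(285)), (np.float64
[... 1760 characters left out ...]
7.5), np.int64(63)), (np.float64(140.0), np.int64(62)), (np.float64(145.0), np.int64(68)), (np.float64(147.5), np.int64(71)), (np.float64(162.5), np.int64(365)), (np.float64(165.0), np.int64(101))]
26 2013 ((599.189208984375, 88.5916748046875), (166.5174560546875, 351.1239013671875), 9.55667495727539) 29.325057078207237
41 412 ((616.1781005859375, 62.687767028808594), (166.9324188232422, 308.19940185546875), 3.38967227935791) 44.32881838090532
70 347 ((624.4747314453125, 69.33230590820312), (156.74160766601562, 304.66351318359375), 9.409408569335938) 74.16537529468098
161 495 ((558.7052612304688, 173.1793670654297), (61.168067932128906, 34.116455078125), 8.844244003295898) 164.33748062514042
```

The pictures show the truck standing on its nose near the near-left end of the jig (scene pixel ~415,310). The hold-down leans back behind the stop (scene ~308,235). The glue, dowel, wheels, sander and wagon are all close to the jig. Next I'll fit the jig pose.

```bash
cat > fit.py <<'E'
import numpy as np
from scipy.optimize import minimize
def fitjig(W,x0=(579.,82.,-1.403)):
    P=W.reshape(-1,3);P=P[np.isfinite(P).all(1)]
    P=P[(P[:,0]>430)&(P[:,0]<720)&(P[:,1]>-180)&(P[:,1]<320)]
    A=P[(P[:,2]>26.5)&(P[:,2]<33)]; 
    def box(q,a,b,c,d,s=1.5):
        sg=lambda t:1/(1+np.exp(-np.clip(t/s,-40,40)))
        return sg(q[:,0]-a)*sg(b-q[:,0])*sg(q[:,1]-c)*sg(d-q[:,1])
    B=P[(P[:,2]>12)&(P[:,2]<18)]; T=P[(P[:,2]<5)]
    C=P[(P[:,2]>42)&(P[:,2]<48)]
    def loc(p,t):
        c,s=np.cos(t[2]),np.sin(t[2]);d=p[:,:2]-t[:2]
        return np.stack([d@[c,s],d@[-s,c]],1)
    def cost(t):
        a=loc(A,t); r=box(a,-200,100,38,56)+box(a,-200,100,-56,-38)
        wrong=box(a,-200,98,-36,36)
        b=loc(B,t); rb=box(b,-205,165,-58,58)-box(b,-200,100,38,56)-box(b,-200,100,-56,-38)-box(b,100,118,-40,40)
        tt=loc(T,t)
        c=loc(C,t); rc=box(c,100,118,-50,50)
        return -(r.sum()+rb.sum()-box(tt,-205,165,-58,58).sum()+rc.sum())
    best=None
    for dx in (-6,0,6):
      for da in (-.03,0,.03):
        r=minimize(cost,[x0[0]+dx,x0[1],x0[2]+da],method='Nelder-Mead',options=dict(initial_simplex=None,xatol=.01,fatol=.1))
        if best is None or r.fun<best.fun:best=r
    return best.x,best.fun
def toj(P,t):
    c,s=np.cos(t[2]),np.sin(t[2]);d=P[...,:2]-t[:2]
    return np.stack([d@[c,s],d@[-s,c],P[...,2]],-1)
def tow(x,y,t):
    c,s=np.cos(t[2]),np.sin(t[2]);return np.array([t[0]+c*x-s*y,t[1]+s*x+c*y])
E
python3 - <<'E'
from fit import *
import cv2
J={}
for n in ["scene","side"]:
    W=np.load(f"/tmp/{n}.npz")["W"]; t,f=fitjig(W); J[n]=t; print(n,np.round(t,3),f)
    Q=toj(W,t)
    # checks
    q=Q.reshape(-1,3); q=q[np.isfinite(q).all(1)]
    tp=q[(q[:,2]>155)&(abs(q[:,0])<200)&(abs(q[:,1])<60)]; print("truck top",cv2.minAreaRect(tp[:,:2].astype(np.float32)),tp.mean(0), len(tp))
    st=q[(q[:,2]>42)&(q[:,2]<47)&(q[:,0]>85)&(q[:,0]<130)&(abs(q[:,1])<60)]; print("stop",np.percentile(st,[2,50,98],axis=0).round(1))
    hd=q[(q[:,2]>80)&(q[:,0]>100)&(q[:,0]<220)&(abs(q[:,1])<30)]; print("hd",np.percentile(hd,[1,50,99],axis=0).round(1))
    for a in range(80,165,10):
        s=hd[(hd[:,2]>a)&(hd[:,2]<a+10)]
        if len(s): print(a,len(s),np.percentile(s[:,0],[2,50,98]).round(1))
    g=q[(q[:,2]>50)&(q[:,1]>60)&(q[:,1]<200)&(abs(q[:,0])<200)];
    if len(g):print("glue",np.percentile(g,[2,50,98],axis=0).round(1))
    rl=q[(q[:,2]>27)&(q[:,2]<32)&(abs(q[:,1])<60)&(q[:,0]<110)&(q[:,0]>-210)];print("rail ext",np.percentile(rl,[.5,99.5],axis=0).round(1))
    for lo,hi in ((30,50),(-50,-30)):
        pass
E
```

```text
scene [579.526  59.041  -1.402] -5954.066531294136
truck top ((-115.51040649414062, 2.948282241821289), (35.053741455078125, 61.69696807861328), 0.06385619193315506) [-116.68636855    5.20119377  164.30186778] 706
stop [[ 99.  -51.4  42.3]
 [107.9   4.5  44.7]
 [121.6  56.1  46.8]]
hd [[131.7 -13.8  81.6]
 [142.9   5.5 122.3]
 [163.   18.  151.7]]
80 55 [130.8 133.8 145.5]
90 64 [133.5 136.7 148.7]
100 62 [137.3 139.9 150.5]
110 64 [139.9 142.4 153.7]
120 33 [139.4 144.  157. ]
130 68 [139.5 142.3 157.3]
140 136 [142.4 150.7 163.7]
150 29 [143.9 153.1 159.9]
glue [[-28.3 135.9  52.2]
 [ -6.1 166.2  87.8]
 [194.3 199.1 131.2]]
rail ext [[-199.5  -54.4   27.1]
 [  99.8   57.6   32. ]]
side [579.241  58.903  -1.403] -4635.995240307195
truck top ((-116.35326385498047, -1.3168811798095703), (61.60719680786133, 34.50285720825195), 89.60887908935547) [-118.44581556   -4.54785304  163.196906  ] 594
stop [[ 98.3 -56.   42.2]
 [107.6  -4.3  44.2]
 [125.9  51.3  46.1]]
hd [[131.5 -18.3  81. ]
 [142.2  -6.9 118.4]
 [162.2  13.2 149.9]]
80 58 [131.3 133.8 145.3]
90 64 [133.1 136.8 146.6]
100 58 [136.6 139.2 150.4]
110 62 [139.6 142.5 153.1]
120 47 [138.6 144.5 158. ]
130 65 [138.7 142.2 159.9]
140 107 [141.4 148.8 163.4]
150 4 [150.5 151.6 155.6]
glue [[-28.3 124.8  51.8]
 [  4.2 152.2  79.2]
 [194.5 196.7 129.4]]
rail ext [[-200.5  -58.2   27.1]
 [ 100.6   54.8   31.7]]
```

Request:
step_arm --pt "0.434 0.875 0.2 0 0 0.374 0.25" --pt "0.434 0.875 0.2 0 0 0.374 0.25" --pt "0.434 0.875 0 0 0 0.374 0.25" --pt "0.434 0.875 0 0 0 0.374 0.25" --pt "0.434 0.875 0 0 0 0.374 0.25" --pt "0.434 0.875 0 0 0 0.374 0.25" --pt "0.434 0.875 0 0 0 0.374 0.25" --pt "0.434 0.875 0 0 0 0.374 0.25"

```text
time: 2.5
tcp_pos: [310.8, -267.7, 247.5]
eef_rot: [3.141, -0.0, 0.827]
force: [-0.3, -0.1, -0.2]
gripper_width: 0.25
```

Request:
step_arm --pt "0.434 0.875 0 0 0 0.374 0.25" --pt "0.434 0.875 0 0 0 0.374 0.25" --pt "0.434 0.875 0 0 0 0.374 0.25" --pt "0.434 0.875 0 0 0 0.374 0.25" --pt "0.434 0.875 0 0 0 0.374 0.25" --pt "0.434 0.875 0 0 0 0.374 0.25" --pt "0.434 0.875 0 0 0 0.374 0.25" --pt "0.434 0.875 0 0 0 0.374 0.25"

```text
time: 3.5
tcp_pos: [449.7, 12.4, 247.5]
eef_rot: [3.141, -0.0, 1.35]
force: [0.4, -0.1, 0.3]
gripper_width: 0.253
```

Request:
step_arm --pt "0.434 0.875 0 0 0 0.374 0.25" --pt "0.434 0.875 0 0 0 0.374 0.25" --pt "0.434 0.875 0 0 0 0.374 0.25" --pt "0.434 0.875 0 0 0 0.374 0.25" --pt "0.434 0.875 0 0 0 0.374 0.25" --pt "0.434 0.875 0 0 0 0.374 0.25" --pt "0 0 0 0 0 0 0.25" --pt "0 0 0 0 0 0 0.25"

```text
time: 4.5
tcp_pos: [553.0, 220.7, 247.1]
eef_rot: [-3.141, 0.001, 1.739]
force: [-0.2, -0.1, -0.5]
gripper_width: 0.248
```

Request:
step_arm --pt "0 0 -0.625 0 0 0 0.25" --pt "0 0 -0.625 0 0 0 0.25" --pt "0 0 -0.625 0 0 0 0.25" --pt "0 0 -0.625 0 0 0 0.25" --pt "0 0 0 0 0 0 0.25"

```text
time: 5.12
tcp_pos: [551.8, 219.5, 145.9]
eef_rot: [-3.137, 0.001, 1.737]
force: [-0.7, 0.2, 0.4]
gripper_width: 0.251
```

```bash
python3 - <<'E'
from h import *
c=cam("side"); save(c,"side1.png");d=cam("scene"); save(d,"scene1.png")
a=np.hstack([c["img"][120:400,100:400],d["img"][120:400,270:570]]); cv2.imwrite("pics/c1.png",a[...,::-1])
E
```

```text
(no output)
```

View pics/c1.png

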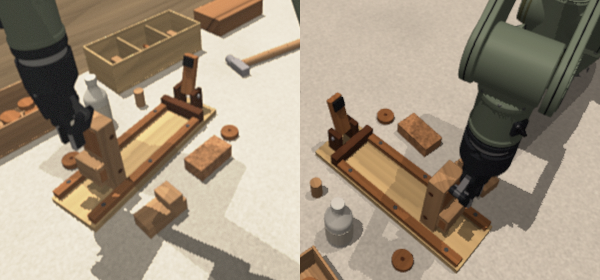

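Request:
step_arm --pt "0.033 -0.197 0 0 0 0 0.25" --pt "0.033 -0.197 0 0 0 0 0.25" --pt "0.033 -0.197 0 0 0 0 0.25" --pt "0.033 -0.197 0 0 0 0 0.25" --pt "0.033 -0.197 0 0 0 0 0.25" --pt "0.033 -0.197 0 0 0 0 0.25"

```text
time: 5.98
tcp_pos: [561.4, 173.2, 147.3]
eef_rot: [-3.142, 0.0, 1.739]
force: [1.3, -0.1, -0.7]
gripper_width: 0.25
```

```bash
cat > look.py <<'E'
import sys
from h import *
n=sys.argv[1]
c=cam("side"); d=cam("scene")
np.savez("/tmp/last.npz",side=world(c),scene=world(d))
a=np.hstack([c["img"][120:400,100:400],d["img"][120:400,270:570]]); cv2.imwrite("pics/%s.png"%n,a[...,::-1])
E
python3 look.py c2
```

```text
(no output)
```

View pics/c2.png

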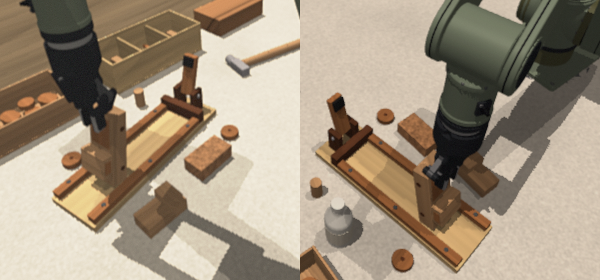

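The truck is leaning and the fingers are pressing on its bed near the tail, so I'll continue the push.

Request:
step_arm --pt "0.033 -0.197 0 0 0 0 0.25" --pt "0.033 -0.197 0 0 0 0 0.25" --pt "0.033 -0.197 0 0 0 0 0.25" --pt "0 0 0 0 0 0 0.25" --pt "0 0 0 0 0 0 0.25"

```text
time: 6.7
tcp_pos: [565.3, 150.2, 147.3]
eef_rot: [3.141, -0.0, 1.739]
force: [-0.3, -1.1, -0.1]
gripper_width: 0.252
```

```bash
python3 look.py c3
```

```text
(no output)
```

View pics/c3.png

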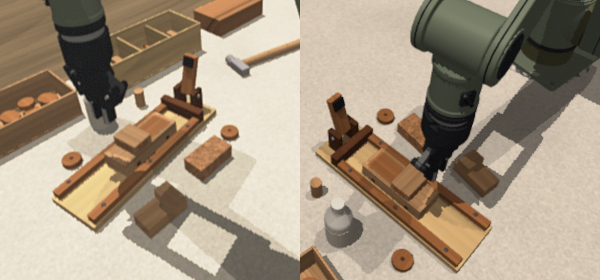

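The truck now lies in the channel with its cab up (left panel ~150,135). Next I'll measure where it is.

```bash
cat > meas.py <<'E'
from fit import *
import cv2
d=np.load("/tmp/last.npz"); t=(579.4,59.0,-1.4025)
for n in ("side","scene"):
    q=toj(d[n],t).reshape(-1,3);q=q[np.isfinite(q).all(1)]
    for lab,lo,hi in (("bed",46,53),("cab",68,74)):
        s=q[(q[:,2]>lo)&(q[:,2]<hi)&(abs(q[:,1])<45)&(q[:,0]>-200)&(q[:,0]<98)]
        if len(s)>5: print(n,lab,len(s),np.median(s[:,2]).round(1),np.percentile(s[:,0],[1,99]).round(1),np.percentile(s[:,1],[1,99]).round(1),cv2.minAreaRect(s[:,:2].astype(np.float32)))
E
python3 meas.py
```

```text
side bed 1004 48.5 [-96.7  51. ] [-31.9  27.1] ((-0.1360626220703125, -2.011058807373047), (61.92210006713867, 195.76524353027344), 89.15095520019531)
side cab 487 70.3 [-67.3 -23.8] [-31.  28.] ((-45.7110481262207, -1.093130111694336), (61.621700286865234, 44.64982223510742), 89.72760009765625)
scene bed 1362 49.3 [-96.3  51.2] [-27.7  31.7] ((-22.234012603759766, 1.9397392272949219), (61.49637985229492, 150.23863220214844), 89.20105743408203)
scene cab 605 71.0 [-66.8 -23.2] [-24.8  31.8] ((-45.36451721191406, 3.506977081298828), (59.46527099609375, 45.9675407409668), 88.93901824951172)
```

Request:
step_arm --pt "-0.081 0.477 0 0 0 0 0.25" --pt "-0.081 0.477 0 0 0 0 0.25" --pt "-0.081 0.477 0 0 0 0 0.25" --pt "0 0 -0.75 0 0 0 0.25" --pt "0 0 -0.75 0 0 0 0.25" --pt "0 0 -0.75 0 0 0 0.25" --pt "0 0 -0.75 0 0 0 0.25" --pt "0 0 0 0 0 0 0.25"

```text
time: 7.8
tcp_pos: [553.6, 208.0, 25.2]
eef_rot: [-3.136, 0.001, 1.74]
force: [0.2, 0.3, 0.3]
gripper_width: 0.248
```

Request:
step_arm --pt "0.042 -0.246 0 0 0 0 0.25" --pt "0.042 -0.246 0 0 0 0 0.25" --pt "0.042 -0.246 0 0 0 0 0.25" --pt "0.042 -0.246 0 0 0 0 0.25" --pt "0.042 -0.246 0 0 0 0 0.25" --pt "0.033 -0.197 0 0 0 0 0.25" --pt "0.033 -0.197 0 0 0 0 0.25" --pt "0 0 0 0 0 0 0.25"

```text
time: 8.8
tcp_pos: [566.6, 141.7, 27.2]
eef_rot: [-3.141, 0.001, 1.738]
force: [0.1, -0.0, -0.4]
gripper_width: 0.249
```

Request:
step_arm --pt "0.025 -0.148 0 0 0 0 0.25" --pt "0.025 -0.148 0 0 0 0 0.25" --pt "0.013 -0.074 0 0 0 0 0.25" --pt "0.013 -0.074 0 0 0 0 0.25" --pt "0.008 -0.049 0 0 0 0 0.25" --pt "0 0 0 0 0 0 0.25"

```text
time: 9.55
tcp_pos: [570.0, 122.6, 27.4]
eef_rot: [3.141, 0.0, 1.739]
force: [0.3, 0.0, 0.3]
gripper_width: 0.247
```

```bash
python3 look.py c4; python3 meas.py; python3 -c "
from h import *
print(manip.state()['force'])"
```

```text
side bed 662 48.6 [-75.  95.] [-31.2  27.6] ((10.436973571777344, -3.19744873046875), (172.729248046875, 60.39837646484375), 2.225191593170166)
side cab 357 70.4 [-76.9  20.8] [-31.4  28.7] ((-27.744335174560547, -0.242340087890625), (74.88062286376953, 99.32937622070312), 89.24214935302734)
scene bed 920 49.2 [-73.7  95.8] [-26.5  32.5] ((11.402244567871094, 6.992300033569336), (173.5613555908203, 71.10784149169922), 0.4654431939125061)
scene cab 555 71.1 [-75.6  21.5] [-25.9  32.4] ((-27.515541076660156, 1.4127845764160156), (100.92855072021484, 61.821563720703125), 3.3860273361206055)
[-0.00511558 -0.83939165  0.23456302]
```

Request:
step_arm --pt "0.006 -0.037 0 0 0 0 0.25" --pt "0.006 -0.037 0 0 0 0 0.25" --pt "0 0 0 0 0 0 0.25"

```text
time: 10.02
tcp_pos: [570.4, 120.6, 27.4]
eef_rot: [3.141, -0.001, 1.738]
force: [-0.3, 4.7, 0.4]
gripper_width: 0.248
```

Request:
step_arm --pt "0.005 -0.03 0 0 0 0 0.25" --pt "0.005 -0.03 0 0 0 0 0.25" --pt "0 0 0 0 0 0 0.25"

```text
time: 10.4
tcp_pos: [570.4, 120.5, 27.5]
eef_rot: [3.141, -0.005, 1.737]
force: [-3.1, 14.3, 1.6]
gripper_width: 0.251
```

```bash
python3 look.py c5; python3 meas.py
```

```text
side bed 649 48.5 [-72.2  96.4] [-31.4  27.8] ((12.281974792480469, -1.781982421875), (170.79635620117188, 61.26922607421875), 1.0244059562683105)
side cab 346 70.2 [-74.5  22.9] [-31.3  28.6] ((-26.2867374420166, -5.185268402099609), (75.35823059082031, 101.36952209472656), 85.35400390625)
scene bed 897 49.4 [-71.   97.2] [-26.6  32.5] ((12.541175842285156, 2.350065231323242), (170.69546508789062, 61.737430572509766), 0.23882871866226196)
scene cab 548 71.2 [-73.3  23.5] [-25.6  32.5] ((-24.664033889770508, 5.909843444824219), (60.758140563964844, 101.1836166381836), 85.83692932128906)
```

View pics/c5.png

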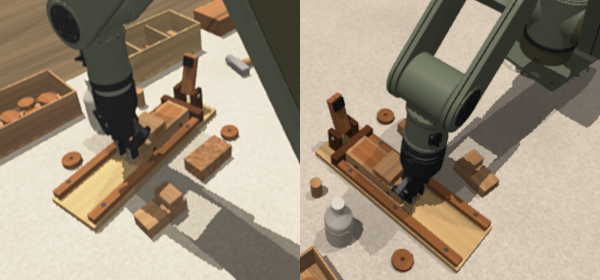

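Request:
step_arm --pt "-0.042 0.25 0 0 0 0 0.25" --pt "-0.042 0.25 0 0 0 0 0.25" --pt "0 0 0.96 0 0 0 0.0" --pt "0 0 0.96 0 0 0 0.0" --pt "0 0 0.96 0 0 0 0.0" --pt "0 0 0.96 0 0 0 0.0" --pt "0 0 0.96 0 0 0 0.0" --pt "0 0 0 0 0 0 0"

```text
time: 11.5
tcp_pos: [569.2, 137.6, 222.8]
eef_rot: [3.134, 0.0, 1.739]
force: [0.8, -0.4, 0.2]
gripper_width: -0.002
```

Request:
step_arm --pt "0.141 -0.854 0 0 0 0 0" --pt "0.141 -0.854 0 0 0 0 0" --pt "0.141 -0.854 0 0 0 0 0" --pt "0.141 -0.854 0 0 0 0 0" --pt "0.141 -0.854 0 0 0 0 0" --pt "0.141 -0.854 0 0 0 0 0" --pt "0.141 -0.854 0 0 0 0 0" --pt "0.141 -0.854 0 0 0 0 0"

```text
time: 12.5
tcp_pos: [612.0, -137.0, 217.8]
eef_rot: [-3.139, -0.001, 1.739]
force: [1.0, 0.4, -0.2]
gripper_width: 0.001
```

Request:
step_arm --pt "0 0 -0.5 0 0 0 0" --pt "0 0 -0.6 0 0 0 0" --pt "0 0 -0.6 0 0 0 0" --pt "0 0 -0.4 0 0 0 0" --pt "0 0 0 0 0 0 0" --pt "0 0 0 0 0 0 0"

```text
time: 13.25
tcp_pos: [613.1, -135.9, 136.0]
eef_rot: [3.14, 0.001, 1.739]
force: [-0.3, 0.4, -0.1]
gripper_width: -0.002
```

```bash
python3 look.py c6; python3 meas.py
```

```text
side bed 876 48.5 [-50.9  95.8] [-31.1  28.2] ((22.181854248046875, -1.277740478515625), (149.30552673339844, 61.493595123291016), 0.16932018101215363)
side cab 436 70.2 [-21.4  23.2] [-30.6  28.1] ((0.9264564514160156, -1.3755378723144531), (60.316322326660156, 46.917205810546875), 89.98556518554688)
scene bed 1261 49.3 [-50.6  96.4] [-26.7  32.4] ((23.427440643310547, 2.899911880493164), (149.0301055908203, 61.95197677612305), 0.15744246542453766)
scene cab 593 71.0 [-20.4  23.1] [-26.8  32.1] ((1.0638656616210938, 3.0273685455322266), (61.32207489013672, 45.17225646972656), 89.75972747802734)
```

View pics/c6.png

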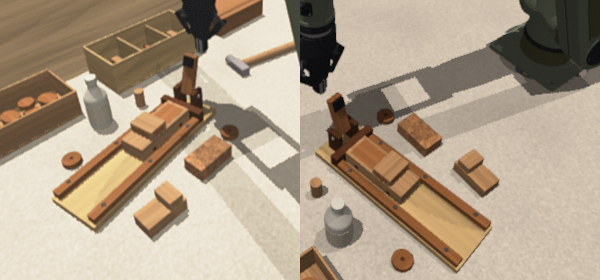

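```bash
python3 - <<'E'
from h import *
c=cam("side");d=cam("scene")
a=cv2.resize(c["img"][190:260,220:310],None,fx=6,fy=6,interpolation=cv2.INTER_CUBIC)
b=cv2.resize(d["img"][230:320,290:380],None,fx=4.6,fy=4.66,interpolation=cv2.INTER_CUBIC)
b=b[:420]; a=a[:420,:390];b=b[:,:390]
cv2.imwrite("pics/z6.png",np.hstack([a,b])[...,::-1])
E
```

```text
Traceback (most recent call last):
ValueError: all the input array dimensions except for the concatenation axis must match exactly, but along dimension 0, the array at index 0 has size 420 and the array at index 1 has size 419
```

```bash
python3 - <<'E'
from h import *
c=cam("side");d=cam("scene")
a=cv2.resize(c["img"][190:260,240:310],(390,390),interpolation=cv2.INTER_CUBIC)
b=cv2.resize(d["img"][230:310,290:370],(390,390),interpolation=cv2.INTER_CUBIC)
cv2.imwrite("pics/z6.png",np.hstack([a,b])[...,::-1])
E
```

```text
(no output)
```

View pics/z6.png

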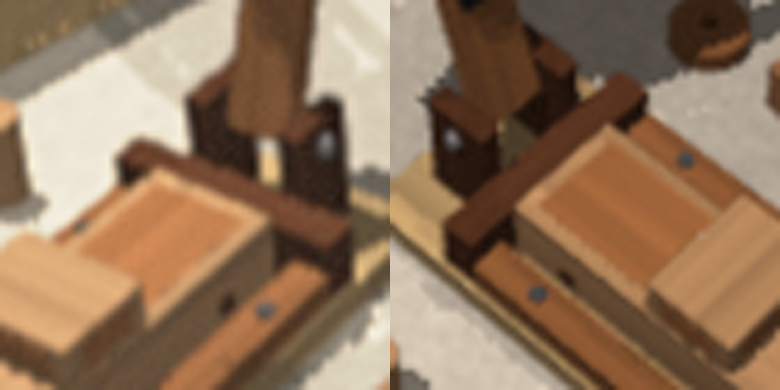

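The tail edge sits flush against the stop in both zooms (left ~240,200; right ~580,170). Now I'll push the hold-down from behind.

Request:
step_arm --pt "-0.045 0.265 0 0 0 0 0" --pt "-0.045 0.265 0 0 0 0 0" --pt "-0.045 0.265 0 0 0 0 0" --pt "-0.045 0.265 0 0 0 0 0" --pt "0 0 0 0 0 0 0"

```text
time: 14.18
tcp_pos: [605.1, -92.2, 135.3]
eef_rot: [-3.141, -0.001, 1.74]
force: [0.3, 0.2, -0.0]
gripper_width: -0.001
```

```bash
cat > hd.py <<'E'
from fit import *
d=np.load("/tmp/last.npz"); t=(579.4,59.0,-1.4025)
from h import manip
s=manip.state(); print("tcp jig",toj(np.array([s['tcp_pos']]),t).round(1),s['force'].round(1),s['time'])
E
python3 look.py c7; python3 hd.py
```

```text
tcp jig [[ 1.541e+02 -1.000e-01  1.351e+02]] [ 0.1 -0.8 -0.5] 14.275
```

View pics/c7.png

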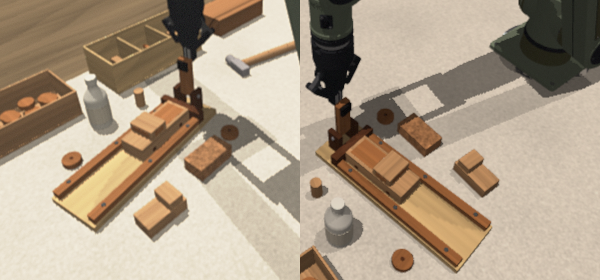

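The bar is now near upright with the fingers behind it. I'll follow the arc down.

Request:
step_arm --pt "-0.03 0.173 0 0 0 0 0" --pt "-0.03 0.173 0 0 0 0 0" --pt "-0.032 0.185 -0.025 0 0 0 0" --pt "-0.032 0.185 -0.025 0 0 0 0" --pt "-0.03 0.173 -0.07 0 0 0 0" --pt "-0.03 0.173 -0.07 0 0 0 0" --pt "0 0 0 0 0 0 0"

```text
time: 15.15
tcp_pos: [597.7, -50.1, 127.3]
eef_rot: [-3.141, -0.001, 1.739]
force: [0.3, 0.7, -0.2]
gripper_width: 0.001
```

```bash
python3 look.py c8; python3 hd.py
```

```text
tcp jig [[111.2  -0.2 127.5]] [-0.6 -0.5 -0.6] 15.25
```

View pics/c8.png

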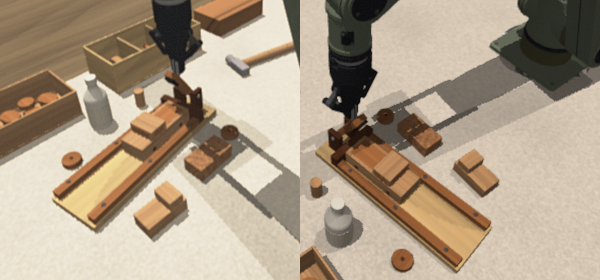

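Request:
step_arm --pt "-0.026 0.155 -0.09 0 0 0 0" --pt "-0.026 0.155 -0.09 0 0 0 0" --pt "-0.022 0.13 -0.132 0 0 0 0" --pt "-0.022 0.13 -0.132 0 0 0 0" --pt "-0.018 0.105 -0.156 0 0 0 0" --pt "-0.018 0.105 -0.156 0 0 0 0" --pt "0 0 0 0 0 0 0"

```text
time: 16.12
tcp_pos: [592.2, -19.5, 96.6]
eef_rot: [-3.14, -0.0, 1.739]
force: [-1.0, -1.1, 0.6]
gripper_width: 0.001
```

Request:
step_arm --pt "-0.012 0.07 -0.173 0 0 0 0" --pt "-0.012 0.07 -0.173 0 0 0 0" --pt "-0.004 0.02 -0.09 0 0 0 0" --pt "-0.004 0.02 -0.09 0 0 0 0" --pt "0 0 0 0 0 0 0"

```text
time: 16.75
tcp_pos: [591.1, -12.7, 76.0]
eef_rot: [-3.141, 0.0, 1.739]
force: [-0.5, 0.0, -0.7]
gripper_width: -0.004
```

```bash
python3 look.py c9; python3 hd.py
```

```text
tcp jig [[72.7 -0.4 76.2]] [-0.   0.2  0.3] 16.85
```

View pics/c9.png

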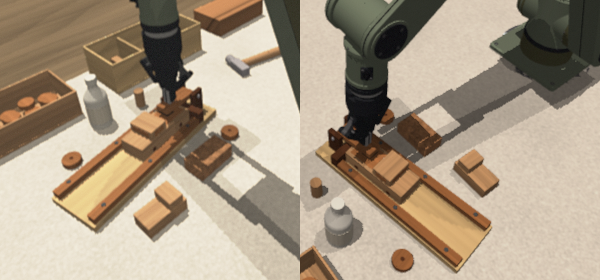

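Request:
step_arm --pt "-0.002 0.01 -0.06 0 0 0 0" --pt "-0.002 0.01 -0.05 0 0 0 0" --pt "0 0 -0.03 0 0 0 0" --pt "0 0 0 0 0 0 0"

```text
time: 17.35
tcp_pos: [591.3, -11.7, 70.7]
eef_rot: [-3.142, -0.0, 1.739]
force: [0.2, -0.1, 0.4]
gripper_width: -0.004
```

Request:
step_arm --pt "0 0 -0.025 0 0 0 0" --pt "0 0 0 0 0 0 0"

```text
time: 17.6
tcp_pos: [591.2, -11.7, 69.8]
eef_rot: [-3.142, -0.0, 1.739]
force: [-0.6, 0.7, -0.1]
gripper_width: 0.002
```

Request:
step_arm --pt "0 0 -0.025 0 0 0 0" --pt "0 0 0 0 0 0 0"

```text
time: 17.85
tcp_pos: [591.2, -11.6, 69.0]
eef_rot: [3.141, -0.0, 1.739]
force: [-0.8, 1.1, 2.1]
gripper_width: 0.002
```

Request:
step_arm --pt "0 0 -0.02 0 0 0 0" --pt "0 0 0 0 0 0 0"

```text
time: 18.1
tcp_pos: [591.3, -11.6, 69.1]
eef_rot: [3.141, -0.0, 1.739]
force: [-2.7, 0.9, 7.8]
gripper_width: -0.0
```

Request:
step_arm --pt "0 0 -0.015 0 0 0 0" --pt "0 0 0 0 0 0 0" --pt "0 0 0 0 0 0 0"

```text
time: 18.48
tcp_pos: [591.3, -11.6, 69.0]
eef_rot: [3.141, -0.0, 1.739]
force: [-3.6, 2.3, 11.2]
gripper_width: 0.004
```

Request:
step_arm --pt "0 0 0.1 0 0 0 0" --pt "0 0 0.8 0 0 0 0" --pt "0 0 0.9 0 0 0 0" --pt "0 0 0.9 0 0 0 0" --pt "-0.2 -0.8 0.5 0 0 0 0" --pt "-0.2 -0.8 0.5 0 0 0 0" --pt "-0.2 -0.8 0 0 0 0 0" --pt "0 0 0 0 0 0 0"

```text
time: 19.48
tcp_pos: [566.9, -109.6, 215.4]
eef_rot: [3.142, 0.0, 1.736]
force: [-0.2, 0.2, -0.5]
gripper_width: -0.002
```

```bash
python3 look.py c10; python3 meas.py; python3 - <<'E'
from fit import *
import cv2
from h import *
d=np.load("/tmp/last.npz"); t=(579.4,59.0,-1.4025)
for n in ("side","scene"):
    q=toj(d[n],t).reshape(-1,3);q=q[np.isfinite(q).all(1)]
    s=q[(abs(q[:,1])<13)&(q[:,0]>48)&(q[:,0]<115)&(q[:,2]>60)&(q[:,2]<85)]
    p=np.polyfit(s[:,0],s[:,2],1); print(n,len(s),"angle",-p[0],"z@135",np.polyval(p,135),"z@59",np.polyval(p,59), s[:,0].min(), np.std(s[:,2]-np.polyval(p,s[:,0])))
W0={n:np.load(f"/tmp/{n}.npz")["W"] for n in ("side","scene")}
for o in ["glue","wheel_a","sander","dowel","wagon","mallet"]:
  for n in ("scene","side"):
    for e in manip.outline_of(o,n)[:2]:
        print(o,n,round(e["score"],2),np.round(np.nanmedian(d[n][e["region"]],0)))
c=cam("side");dd=cam("scene")
a=cv2.resize(c["img"][190:260,220:310],(400,311),interpolation=cv2.INTER_CUBIC)
b=cv2.resize(dd["img"][230:300,290:380],(400,311),interpolation=cv2.INTER_CUBIC)
cv2.imwrite("pics/z10.png",np.hstack([a,b])[...,::-1])
E
```

```text
side bed 641 48.4 [-51.2  95.3] [-30.9  28.1] ((22.627098083496094, -0.4588661193847656), (149.5729217529297, 61.67475509643555), 0.13869960606098175)
side cab 576 69.9 [-21.3  95.9] [-30.7  27.4] ((37.29912567138672, -1.3029308319091797), (60.60335922241211, 120.74810028076172), 89.82283020019531)
scene bed 898 49.1 [-50.7  95.2] [-27.2  32.7] ((22.886322021484375, 2.6161327362060547), (61.14531326293945, 148.93321228027344), 89.94857025146484)
scene cab 880 70.4 [-20.8  96.5] [-26.4  32.5] ((38.026119232177734, 2.762136459350586), (119.78298950195312, 61.08253860473633), 0.2758105397224426)
side 217 angle -0.0007195280141653944 z@135 68.32195036930806 z@59 68.26726624023149 48.356627277973146 0.8468505536937829
scene 344 angle 0.003744241861236111 z@135 68.89335426786378 z@59 69.17791664931772 48.32339926873907 1.3543177126850883
glue scene 0.96 [737.  99.  82.]
wheel_a scene 0.88 [669. 198.  14.]
wheel_a scene 0.61 [483. -77.  14.]
wheel_a side 0.73 [473. -76.  13.]
wheel_a side 0.72 [658. 198.  13.]
sander scene 0.96 [465.  16.  31.]
sander scene 0.56 [585. 144.  21.]
sander side 0.98 [444.  19.  31.]
dowel scene 0.66 [717.  -7.  37.]
dowel scene 0.52 [597.  62.  50.]
dowel side 0.72 [703.  -8.  30.]
dowel side 0.57 [417. 156.  28.]
wagon scene 0.88 [439. 155.  28.]
wagon scene 0.37 [738. 100.  84.]
wagon side 0.96 [417. 156.  28.]
mallet scene 0.64 [ 619. -325.   23.]
mallet side 0.69 [552. 155.  18.]
mallet side 0.58 [ 602. -358.   19.]
```

View pics/z10.png

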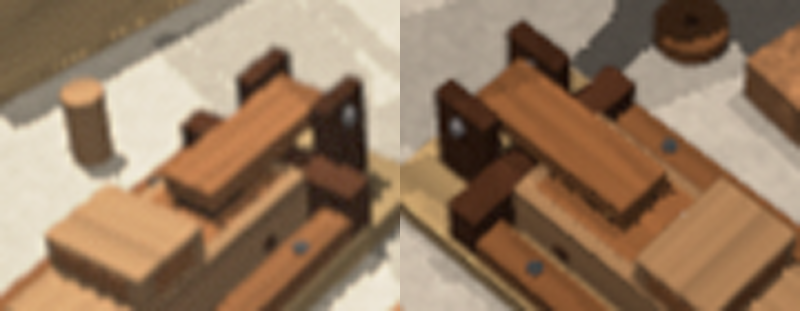

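View pics/c10.png

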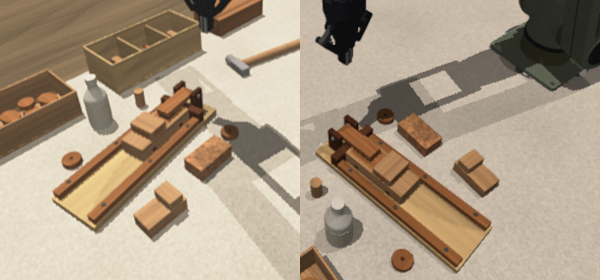

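```bash
python3 -c "
from h import *
print(manip.state()['joint_vel'].round(4)); print(manip.close_job())"
```

```text
[-0.001  -0.0009 -0.0004  0.001  -0.0009 -0.0001]
the job is handed in; nothing more can be done
None
```

The job is done with pushes only and handed in at about 19.5 s of the 56 s allowed; handing in gives no verdict.

- **Tipping:** I pushed the truck over from its bed side near the tail. It fell flat on its underside in the channel, with the bed measured at z≈49 mm and the truck within about 2 mm of the centre line.
- **Push home:** I pushed the nose until the tail met the end stop, where the push force rose to 14 N without further movement. Zoomed pictures from both cameras show no gap at the stop.
- **Hold-down:** I swung the bar over from behind and pressed until the pad bore on the bed, at about 11 N. The fitted bar angle afterwards was about 0.00 rad from both cameras (-0.001 and +0.004).
- **Last look:** The truck was still home and aligned, and the robot was clear of everything. The glue, sander, wagon and wheels re-measured within about 5 mm of their start positions.

**Checks that disagreed or were weaker:**
- **Tail position:** Raw depth put the tail edge at jig x≈95–97 mm, partly because the view there is masked. The cab position and the finger contact put it at about 98–99 mm. I relied on the contact force and the pictures for "home".
- **Mallet and dowel:** The dowel was misidentified in the first look, so I have no start position to compare with. The mallet moved 5–6 mm in the measurements, which I put down to shadow. Both look unmoved in the pictures, and the arm never came near the bench around them.

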